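Bring the winder spindle's flat to the mark and hold its drive collar on the flat

TASK

Loosen the black clamp knob of the green winder stand to free the spindle, then feel for the set-screw flat and, gripping the spindle with one finger lying on that flat, turn it until the flat faces the red index post. Then slide the loose drive collar onto the spindle with its brass set-screw over the flat and hold it with its top face flush with the spindle's end; finish while still holding it there, so that the fitter can tighten the screw. Leave the bystanders alone.

Things in the scene. Friction and masses are not known exactly. Their poses are not given: they have to be found in the camera images.
- stand: Fixed green stand, base plate 116 x 182 x 12 mm. Origin: on the mat, under the upright spindle's axis. Its -x is the front: a red index post (12 mm wide, 45 mm high) stands there 54 mm from the axis, just outside the disc. Its +y points from the spindle to the clamp knob, whose upright axis is 80 mm away.
- spindle_top (a point): Centre of the top end of the upright steel spindle, on its axis, 130 mm above the mat. The spindle is 24 mm thick, slightly chamfered at the end, and carries a disc of 90 mm (36 to 44 mm above the mat) with a white line scribed on it below the flat. This frame turns with the spindle: +x is the flat's outward normal, z is up.
- flat_mid (a point): Point on the set-screw flat, 112 mm above the mat (axes as spindle_top). The flat is a pale face 20 mm wide, 6.6 mm from the axis, running from the top end down to 78 mm above the mat. With one finger lying on it the spindle measures 18.6 mm (the middle of that 2.7 mm from the axis, away from the flat), elsewhere up to 24 mm.
- spindle (a joint): Turn of the spindle, rad, growing anticlockwise from above; 0 (or a whole turn) = the flat faces the index post. Held fast by the brake strap at first (start 0.5 to 1.6); when freed it turns with about 0.05 N m and stays where it is left.
- knob_grip (a point): Point to grip on the black clamp knob: on its upright axis, 84 mm above the mat, 8 mm below the top. The grip is an upright bar 40 mm long (x of this frame), 13 mm thick (y), its sides running from 66 to 92 mm above the mat, over a round foot of 33 mm.
- clamp_knob (a joint): Turn of the knob, rad: 0 = hard down, growing anticlockwise from above as it is loosened, stop at 1.9; about 0.15 N m. It lifts the steel brake strap off the disc by 2 mm a radian: the spindle is free from about 0.6; loosened means more than 0.9.
- collar: Loose dark steel drive collar lying flat on the mat: 48 mm outside, 22 mm high, bore 26.8 mm, 0.14 to 0.28 kg. Origin: underside, on the bore's axis; z up; +x along its brass-headed set-screw. Two dog pins 5 mm high on top. The screw's 5 mm tip stands in the bore to 8.6 mm from the axis, so the collar goes over the spindle only with the screw within about 0.4 rad of the flat's normal.
- collar_top (a point): Centre of the collar's top face (22 mm above its origin).
- collar_screw (a point): Outer end of the set-screw's brass head (10 mm thick), 33.5 mm from the collar's axis and 10 mm above its underside.
- loupe: black eye loupe, 39 mm wide, 35 mm high, standing on the mat; its place may be swapped with the collar's; leave it alone
- driver_amber: small orange screwdriver lying on the mat, 124 mm; bystander
- lens_cell_1: white ribbed lens cell, 34 mm wide, 20 mm high; bystander
- lens_cell_2: white ribbed lens cell, 34 mm wide, 20 mm high; bystander
- oil_bottle: small amber oil bottle with a red spout, 30 mm wide, 86 mm high, behind the stand; bystander

How it is judged:
By the outcome, as a careful person would: the job done as asked, in the order asked, and still so for the second after the job is handed in, while the arm keeps its last pose, push and grip.
It also fails if it takes over 61 s, if anything falls off the work surface, if the arm or the gripper's body presses on something with over 40 N, if the wrist force passes 120 N, or if a joint passes its speed limit or range.

ROBOT

A 6-joint arm with a two-finger parallel gripper is mounted at the origin on a cart in front of the work surface, level with it; the furniture and walls round the work are solid. World frame = base frame: x ahead of the robot, y to its left, z up, the work surface at z = 0. Lengths are in m, angles in rad, forces in N, time in s.
With the tool pointing down it reaches from about 0.35 to 0.975 m from the base axis. Payload 4.9 kg.
Tool frame: the origin (TCP) lies at the very end of the fingers, on their centre line; the grasp point (between the pads) lies ctrl.grip_point_offset behind it (ctrl.grip_point_offset is the distance from the TCP to the grasp point, in m); z points along the fingers, y is the line along which they close (so a half turn about z gives the same grasp; the last joint's range is limited). The gripper opens to 85 mm and grips with 20 to 120 N. Pads are 22 mm wide; open, the fingers measure 114 mm over their backs; the gripper's body (76 mm by 85 mm) begins 54 mm behind the grasp point. The pads swing forward as they close: fully open they stand 13 mm farther back than shut.
Start: joints at [1.185, 0.053, 1.613, -0, 1.476, -0.119], TCP at [0.165, 0.603, 0.208] pointing down, gripper open.
Joint ranges: [-3.01, 3.01], [-1.01, 2.22], [0.06, 2.58], [-1.02, 4.17], [0.09, 2.62], [-3.14, 3.14]. Speed limits (rad/s): [2.57, 2.57, 3.14, 3.14, 3.14, 3.14].

INTERFACE

Orientations are given as a rotation vector (axis times angle).
In Python, from station import ctrl gives the robot as it stands. The module is installed in compiled form; this text tells all that it offers.
- The arm moves only by the tool drive_tool, never from a script. Its argument "steps" is a list of rows, each an object with "translation": the shift along the tool's x, y, z normalised to -1 to 1, where 1 is 4 cm, a list of three; "angular": the turn, a rotation vector about the tool's x, y, z normalised to -1 to 1, where 1 is 8 degrees, a list of three; "gripper": the opening, from 0 (shut) to 1 (fully open). In form: [{"translation": [dx, dy, dz], "angular": [wx, wy, wz], "gripper": gripper}, ...]. A call has 1 to 8 rows; each row shifts and turns the commanded pose from where the row before left it, along the tool's axes as they then stand; what a row does not reach is not made up. A row lasts 1/8 s, in which the tool goes at most 62.5 mm and 10.7 degrees, less where a joint would pass 70% of its speed; a pose out of reach is approached as far as the arm can. A call with a number of a shift or a turn outside -1 to 1 is refused whole. A call with a gripper value outside its range is refused whole. The fingers move at their own pace and stop on an object; "force" is the grip in N (left out, the last holds). Time passes only in rows, so rows that do not move let the fingers close. It gives the time, the measured TCP pose, the force, the opening and the grip force at its end, in the units of the state.
- ctrl.get_obs(): the state, without advancing time (a new reading comes with each control period).
- ctrl.get_image(name): name is "scene" or "top" or "wrist"; returns a dict with "color" (480x640x3 uint8, red, green, blue), "depth" (480x640 float32, m along the optical axis (not along the pixel's ray), 0 where there is no reading), "fx", "fy", "cx", "cy" (pixels), "k1" (the pictures are not rectified: a ray, as slopes to the right and down, at radius r is drawn at 1 + k1 r^2 times it, then the intrinsics apply), "R" (3x3) and "t" (3): a world point X has camera coordinates R X + t. Camera axes: x right, y down, z forward; pixel columns grow to the right and rows downward; lengths in m; the calibration is good to about 2 mm. A picture is of the moment at which its call begins.
- ctrl.finish_job(): hands the job in; it is judged then, once.
The state is a dict: "t": time; "q": joint angles; "dq": joint speeds; "effort": joint torques, N m; "tool_pos": TCP position; "tool_rot": TCP orientation; "contact_force": force on the tool from outside, world axes, zero at the start; "wrist_torque": the same for the moment, N m; "opening": finger opening in m; "grip_force": force on a finger pad.
Only numpy, scipy, OpenCV 4.12 (cv2) and the standard library are available. Lean on these libraries where they do the work, as an engineer would, in place of code of your own. Each camera call takes 0.05 s, during which the arm holds its last target. There are 200 camera calls.

## Working session

There is one attempt and no reset: what is moved stays moved. The work goes in short steps, Python scripts to look and compute and a tool call to move; the robot and the scene stay as the last step left them, time stands still between calls to the robot, and variables do not carry over. Pictures are saved under pics/ and viewed, at most 10 in all, crops included, and the job is handed in when it is done.

Besides the shell and the picture viewer there is one more tool, called after "Emit:" as name(argument=value, ...) on one line, values as JSON. drive_tool: Moves the arm, as the interface text tells. Its arguments: {"type":"object","properties":{"steps":{"type":"array"},"force":{"type":"number"}},"required":["steps"]}

```bash
mkdir -p pics; cat > h.py <<'E'
import numpy as np, cv2
from scipy.spatial.transform import Rotation as Ro
from station import ctrl
def grab(n):
    im=ctrl.get_image(n); np.savez(f'pics/{n}.npz',**im); return im
def load(n): return dict(np.load(f'pics/{n}.npz'))
def save(im,fn,box=None,s=1):
    c=im['color'][:,:,::-1]
    if box: c=c[box[1]:box[3],box[0]:box[2]]
    cv2.imwrite('pics/'+fn,cv2.resize(c,None,fx=s,fy=s,interpolation=cv2.INTER_CUBIC))
def ray(im,uv):
    uv=np.atleast_2d(uv).astype(float)
    d=np.stack([(uv[:,0]-im['cx'])/im['fx'],(uv[:,1]-im['cy'])/im['fy']],1)
    s=d.copy()
    for _ in range(20): s=d/(1+im['k1']*(s**2).sum(1,keepdims=True))
    r=np.c_[s,np.ones(len(s))]@im['R']          # R^T applied
    return -im['R'].T@im['t'], r, s
def onz(im,uv,z):
    o,r,_=ray(im,uv); return o+r*((z-o[2])/r[:,2:3])
def cloud(im):
    v,u=np.mgrid[:480,:640]; uv=np.c_[u.ravel(),v.ravel()]
    o,r,_=ray(im,uv); return (o+r*im['depth'].reshape(-1,1)).reshape(480,640,3)
def proj(im,X):
    c=np.atleast_2d(X)@im['R'].T+im['t']; s=c[:,:2]/c[:,2:]
    s=s*(1+im['k1']*(s**2).sum(1,keepdims=True)); return np.c_[s[:,0]*im['fx']+im['cx'],s[:,1]*im['fy']+im['cy']]
E
python3 - <<'E'
from h import *
np.set_printoptions(precision=4,suppress=True)
for n in ['top','scene','wrist']:
    im=grab(n); print(n,-im['R'].T@im['t'],im['fx'],im['k1'],(im['depth']>0).mean())
a,b=load('top'),load('scene')
save(a,'top0.png'); save(b,'scene0.png')
o=ctrl.get_obs(); print(o,ctrl.grip_point_offset)
E
```

```text
top [0.3183 0.1818 1.0145] 449.1482789899476 -0.07254738273615945 0.9962727864583333
scene [-0.1373 -0.6128  0.5948] 590.0532002232085 -0.1266794874217661 0.99587890625
wrist [0.0905 0.6239 0.3723] 338.68645866495393 -0.024993836844604933 0.9959830729166667
{'t': 0.15, 'q': array([ 1.185 ,  0.0532,  1.614 , -0.    ,  1.476 , -0.119 ]), 'dq': array([-0.0007, -0.0019, -0.0033, -0.0003,  0.0004, -0.0009]), 'effort': array([  0.0008, -39.4244, -37.0721,  -0.0001,   0.0047,   0.    ]), 'tool_pos': array([0.1646, 0.6024, 0.2072]), 'tool_rot': array([-0.4178, -3.1133,  0.0024]), 'contact_force': array([-0.9685,  0.7167, -0.0607]), 'wrist_torque': array([ 0.0373, -0.0106,  0.0146]), 'grip_force': 0.0, 'opening': 0.08548130039681337} 0.0187
```

View pics/top0.png

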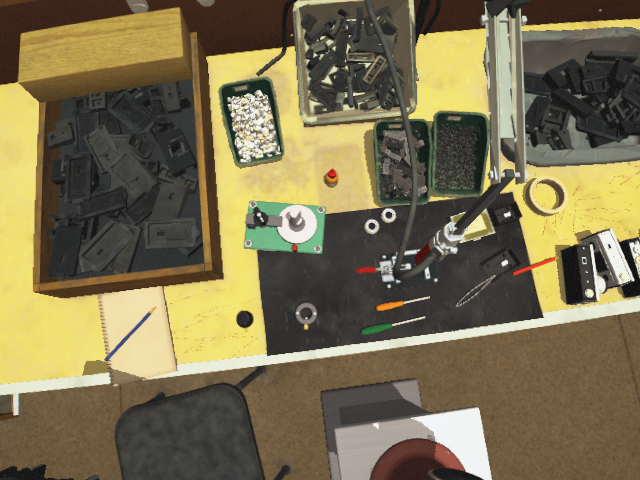

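View pics/scene0.png

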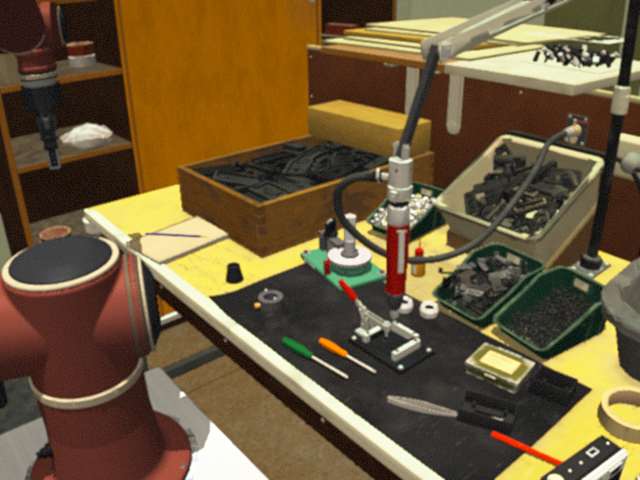

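The top view shows the stand at about (285,228): spindle (297,222), knob (262,216), index post (294,247). The collar is at (306,314) with brass screw toward (305,327), and the loupe is at (244,319). The scene view confirms this; a red suspended tool hangs to the right of the stand.

```bash
python3 - <<'E'
from h import *
np.set_printoptions(precision=4,suppress=True)
a,b=load('top'),load('scene')
c1=cv2.resize(a['color'][190:340,230:340,::-1],None,fx=4,fy=4,interpolation=cv2.INTER_CUBIC)
c2=cv2.resize(b['color'][200:320,220:400,::-1],None,fx=2,fy=2,interpolation=cv2.INTER_CUBIC)
p=np.zeros((600,800,3),np.uint8); p[:600,:440]=c1; p[:240,440:800]=c2; cv2.imwrite('pics/crop1.png',p)
for n,uv,z in [('spt',(297,220),.13),('knob',(262,216),.092),('post',(294,247),.045),('collar',(306,314),.022),('brass',(305,327),.01),('loupe',(244,319),.035)]:
    print(n,onz(a,uv,z))
C=cloud(a); 
g=cv2.inRange(cv2.cvtColor(a['color'],cv2.COLOR_RGB2HSV),(60,80,60),(90,255,255))
g[:195]=0; g[255:]=0; g[:,:235]=0; g[:,335:]=0
print(g.sum()/255, cv2.minAreaRect(cv2.findNonZero(g)))
r=cv2.minAreaRect(cv2.findNonZero(g)); print(onz(a,cv2.boxPoints(r),.012))
m=C[195:255,235:335]; zz=m[...,2]
print('max z',zz.max(), m[zz>.115].mean(0) if (zz>.115).any() else '', (zz>.115).sum())
k=(zz>.08)&(zz<.1); print(m[k].mean(0),k.sum())
E
```

```text
spt [[0.5789 0.1834 0.13  ]]
knob [[0.6084 0.2569 0.092 ]]
post [[0.543  0.1973 0.045 ]]
collar [[0.3956 0.189  0.022 ]]
brass [[0.3686 0.1947 0.01  ]]
loupe [[0.4005 0.323  0.035 ]]
1691.0 ((284.70904541015625, 227.13670349121094), (78.15032196044922, 47.687644958496094), 4.5739216804504395)
[[0.5632 0.3121 0.012 ]
 [0.6763 0.2932 0.012 ]
 [0.6381 0.1134 0.012 ]
 [0.5264 0.137  0.012 ]]
max z 1.014499723513357 [0.5633 0.1871 0.2332] 118
[0.6073 0.2465 0.0897] 136
```

View pics/crop1.png

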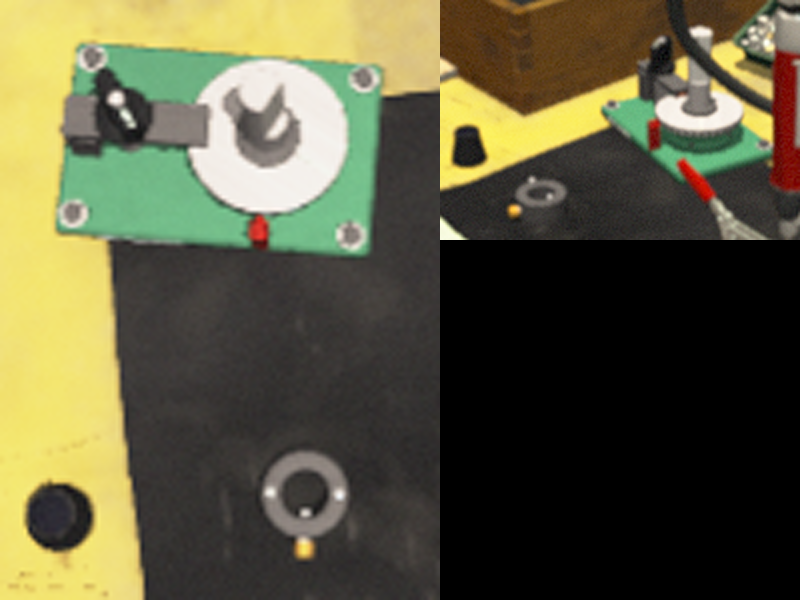

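```bash
python3 - <<'E'
from h import *
np.set_printoptions(precision=4,suppress=True)
a=load('top'); b=load('scene')
hsv=cv2.cvtColor(a['color'],cv2.COLOR_RGB2HSV)
w=cv2.inRange(hsv,(0,0,190),(180,50,255)); w[:200]=0;w[250:]=0;w[:,:270]=0;w[:,325:]=0
cs=max(cv2.findContours(w,cv2.RETR_EXTERNAL,cv2.CHAIN_APPROX_NONE)[0],key=cv2.contourArea)
P=onz(a,cs[:,0],.044); h=P[cv2.convexHull(P[:,:2].astype(np.float32),returnPoints=False)[:,0]]
print('disc circ',cv2.minEnclosingCircle(P[:,:2].astype(np.float32)), cv2.fitEllipse(cs))
# collar: grey ring, circle
c=a['color'][300:332,290:322].astype(int)
k=(c.min(2)>85)&(c.max(2)-c.min(2)<40); ys,xs=np.nonzero(k); P=onz(a,np.c_[xs+290,ys+300],.022)
print('collar',cv2.minEnclosingCircle(P[:,:2].astype(np.float32)),k.sum())
br=cv2.inRange(hsv[300:335,290:322],(10,120,120),(28,255,255)); ys,xs=np.nonzero(br); print('brass',onz(a,[[xs.mean()+290,ys.mean()+300]],.012),len(xs))
for im in (a,b):
    C=cloud(im).reshape(-1,3); 
    for lo,hi in [(.1,.2),(.2,.3),(.3,.45),(.45,.7)]:
        s=C[(C[:,2]>lo)&(C[:,2]<hi)&(C[:,0]>.25)&(C[:,0]<.75)&(C[:,1]>-.2)&(C[:,1]<.4)]
        if len(s): print(lo,hi,len(s),s.min(0),s.max(0))
o=ctrl.get_obs(); R=Ro.from_rotvec(o['tool_rot']).as_matrix(); print(R)
wr=load('wrist'); print('cam in tool',R.T@(-wr['R'].T@wr['t']-o['tool_pos']),'\n',R.T@wr['R'].T)
E
```

```text
disc circ ((0.5971870422363281, 0.18519829213619232), 0.04552869126200676) ((297.33868408203125, 223.49411010742188), (37.502811431884766, 38.35599136352539), 34.079986572265625)
collar ((0.39717715978622437, 0.18923169374465942), 0.023624200373888016) 257
brass [[0.3676 0.1929 0.012 ]] 17
0.1 0.2 2493 [ 0.4451 -0.0853  0.1001] [0.7499 0.4    0.1997]
0.2 0.3 534 [ 0.4106 -0.0828  0.2002] [0.4838 0.0293 0.2997]
0.3 0.45 1333 [ 0.4163 -0.0867  0.3   ] [0.4992 0.0055 0.4499]
0.45 0.7 6523 [ 0.4839 -0.1414  0.4502] [ 0.7227 -0.0646  0.5683]
0.1 0.2 3460 [ 0.438  -0.0857  0.1   ] [0.7499 0.4    0.1999]
0.2 0.3 2022 [ 0.4091 -0.0848  0.2001] [0.4839 0.0278 0.3   ]
0.3 0.45 2034 [ 0.416  -0.0901  0.3   ] [0.4968 0.0018 0.4498]
0.45 0.7 3714 [ 0.4833 -0.142   0.4501] [ 0.7492 -0.0666  0.5501]
[[-0.9646  0.2636 -0.0006]
 [ 0.2636  0.9646 -0.0015]
 [ 0.0002 -0.0016 -1.    ]]
cam in tool [ 0.0772  0.001  -0.1651] 
 [[-0.0011 -0.9542 -0.2991]
 [ 1.     -0.0009 -0.0008]
 [ 0.0005 -0.2991  0.9542]]
```

Emit:
drive_tool(steps=[{"translation": [-1,-0.5,-0.2],"angular": [0,0,0],"gripper": 1},{"translation": [-1,-0.5,-0.2],"angular": [0,0,0],"gripper": 1},{"translation": [-1,-0.5,-0.2],"angular": [0,0,0],"gripper": 1},{"translation": [-1,-0.5,-0.2],"angular": [0,0,0],"gripper": 1},{"translation": [-1,-0.5,0],"angular": [0,0,0],"gripper": 1},{"translation": [-1,-0.5,0],"angular": [0,0,0],"gripper": 1},{"translation": [-1,-0.5,0],"angular": [0,0,0],"gripper": 1},{"translation": [-1,-0.5,0],"angular": [0,0,0],"gripper": 1}])

```text
t: 1.15
tool_pos: [0.4321, 0.363, 0.2398]
tool_rot: [-0.418, -3.113, 0.0]
contact_force: [-0.4, 0.4, -0.3]
opening: 0.0854
grip_force: 0.0
```

Emit:
drive_tool(steps=[{"translation": [-1,-0.55,0],"angular": [0,0,0],"gripper": 1},{"translation": [-1,-0.55,0],"angular": [0,0,0],"gripper": 1},{"translation": [-1,-0.55,0],"angular": [0,0,0],"gripper": 1},{"translation": [-1,-0.55,0],"angular": [0,0,0],"gripper": 1},{"translation": [-0.6,-0.45,0],"angular": [0,0,0],"gripper": 1},{"translation": [0,0,0],"angular": [0,0,0],"gripper": 1}])

```text
t: 1.9
tool_pos: [0.5815, 0.2118, 0.2394]
tool_rot: [-0.422, -3.112, 0.001]
contact_force: [0.7, -0.0, 1.1]
opening: 0.0855
grip_force: 0.0
```

```bash
python3 - <<'E'
from h import *
np.set_printoptions(precision=4,suppress=True)
im=grab('wrist'); o=ctrl.get_obs(); print(o['t'],o['tool_pos'],o['tool_rot'],o['q'],o['contact_force'])
save(im,'w1.png')
E
```

```text
1.95 [0.5808 0.2129 0.2395] [-0.4202 -3.112   0.    ] [ 0.2308  0.0219  1.5924  0.0005  1.5286 -1.0716] [-0.2846  0.2659 -0.4661]
```

View pics/w1.png

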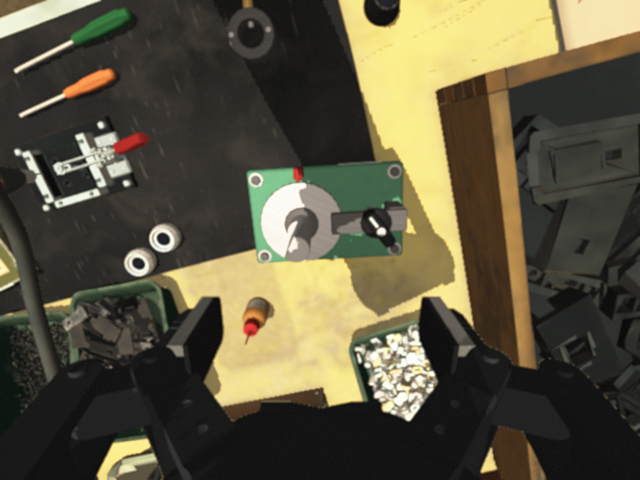

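The wrist view shows the stand upside-down: disc centre at about (300,220), post (298,174), knob (377,228) with its bar running upper-left to lower-right. Next, measurements and an enlarged crop.

```bash
python3 - <<'E'
from h import *
np.set_printoptions(precision=4,suppress=True)
a=load('wrist'); hsv=cv2.cvtColor(a['color'],cv2.COLOR_RGB2HSV)
save(a,'w1c.png',(240,155,420,275),4.4)
w=cv2.inRange(hsv,(0,0,150),(180,60,255)); w[:170]=0;w[262:]=0;w[:,:256]=0;w[:,345:]=0
cs=max(cv2.findContours(w,cv2.RETR_EXTERNAL,cv2.CHAIN_APPROX_NONE)[0],key=cv2.contourArea)
P=onz(a,cs[:,0],.044); print('disc',cv2.minEnclosingCircle(P[:,:2].astype(np.float32)))
g=cv2.inRange(hsv,(60,80,40),(90,255,255)); g[:150]=0;g[275:]=0;g[:,:240]=0;g[:,415:]=0
P=onz(a,cv2.findNonZero(g)[:,0],.012)[:,:2].astype(np.float32); print('plate',cv2.minAreaRect(P))
r=cv2.inRange(hsv,(0,150,90),(6,255,255)); r[:160]=0;r[190:]=0;r[:,:285]=0;r[:,310:]=0
ys,xs=np.nonzero(r); print('post',len(xs),onz(a,[[xs.mean(),ys.mean()]],.03), xs.min(),xs.max(),ys.min(),ys.max())
C=cloud(a)[190:262,330:410]; k=(C[...,2]>.084)&(C[...,2]<.1); print('knobtop',k.sum(),C[k].mean(0),cv2.minAreaRect(C[k][:,:2].astype(np.float32)))
C=cloud(a)[190:275,270:330]; k=(C[...,2]>.122)&(C[...,2]<.14); print('sptop',k.sum(),C[k].mean(0),cv2.minAreaRect(C[k][:,:2].astype(np.float32)))
E
```

```text
disc ((0.5960234999656677, 0.1838676482439041), 0.04554082825779915)
plate ((0.6005909442901611, 0.21406914293766022), (0.17816731333732605, 0.11283597350120544), 77.90641021728516)
post 93 [[0.5455 0.1964 0.03  ]] 294 302 168 180
knobtop 511 [0.6124 0.2635 0.09  ] ((0.6134766936302185, 0.26372572779655457), (0.0391850583255291, 0.01301539409905672), 23.460561752319336)
sptop 518 [0.5975 0.1877 0.129 ] ((0.5989845395088196, 0.18786415457725525), (0.018647093325853348, 0.02420089766383171), 49.91067886352539)
```

View pics/w1c.png

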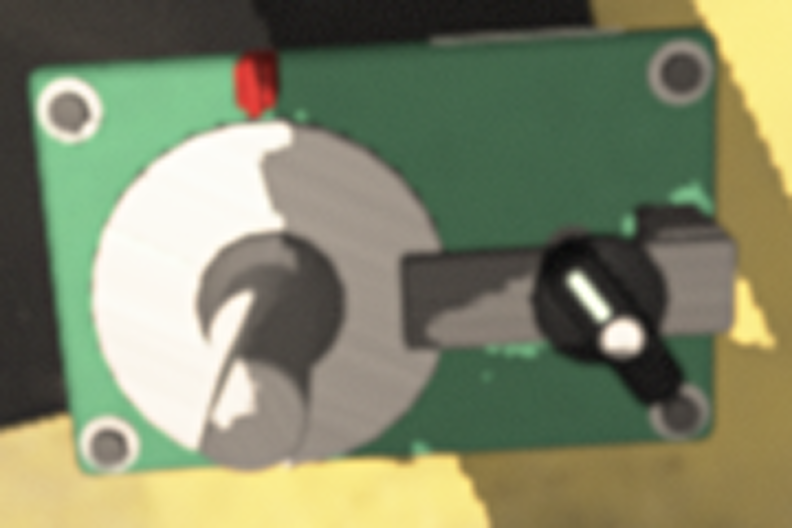

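Emit:
drive_tool(steps=[{"translation": [-0.225,0.72,0.25],"angular": [0,0,0],"gripper": 0.5},{"translation": [-0.225,0.72,0.25],"angular": [0,0,0],"gripper": 0.5},{"translation": [0,0,0.5],"angular": [0,0,-0.97],"gripper": 0.5},{"translation": [0,0,0.5],"angular": [0,0,-0.97],"gripper": 0.5},{"translation": [0,0,0.5],"angular": [0,0,-0.97],"gripper": 0.5},{"translation": [0,0,0.5],"angular": [0,0,-0.97],"gripper": 0.5},{"translation": [0,0,0.5],"angular": [0,0,-0.97],"gripper": 0.5},{"translation": [0,0,0],"angular": [0,0,0],"gripper": 0.5}])

```text
t: 2.95
tool_pos: [0.6109, 0.2649, 0.1177]
tool_rot: [0.639, -3.071, 0.0]
contact_force: [0.2, 0.2, 0.6]
opening: 0.0427
grip_force: 0.0
```

```bash
cat >> h.py <<'E'
def goal(p,yawy=None):
    """units to go from the present measured pose to TCP p, tool y at world angle yawy (deg, mod 180)"""
    o=ctrl.get_obs(); R=Ro.from_rotvec(o['tool_rot']).as_matrix(); ty=np.degrees(np.arctan2(R[1,1],R[0,1]))
    print('t',o['t'],'pos',o['tool_pos'].round(4),'ty',ty.round(1),'tilt',R[:,2].round(4),'q6',o['q'][5].round(3),'F',o['contact_force'].round(1),'M',o['wrist_torque'].round(2),'open',round(o['opening'],4),'gf',o['grip_force'])
    if p is not None: print('trans units',(R.T@(np.array(p)-o['tool_pos'])/.04).round(3))
    if yawy is not None: print('wz units',round(-((yawy-ty+90)%180-90)/8,3))
E
python3 - <<'E'
from h import *
goal([.6135,.2637,.069],113.5)
im=grab('wrist'); C=cloud(im); v,u=np.mgrid[:480,:640]
k=(abs(C[...,2]-.092)<.006)&(np.hypot(C[...,0]-.6135,C[...,1]-.2637)<.03); print(k.sum(), cv2.minAreaRect(C[k][:,:2].astype(np.float32)) if k.sum()>20 else '')
E
```

```text
t 2.95 pos [0.6109 0.2649 0.1177] ty 113.5 tilt [-0.0046 -0.0011 -1.    ] q6 -1.684 F [0.2 0.2 0.6] M [ 0.01 -0.02  0.  ] open 0.0427 gf 0.0
trans units [-0.053 -0.055  1.217]
wz units 0.001
1198 ((0.613447904586792, 0.26347529888153076), (0.03895789384841919, 0.012550742365419865), 23.66731834411621)
```

Emit:
drive_tool(steps=[{"translation": [-0.05,-0.05,0.4],"angular": [0,0,0],"gripper": 0.5},{"translation": [0,0,0.4],"angular": [0,0,0],"gripper": 0.5},{"translation": [0,0,0.4],"angular": [0,0,0],"gripper": 0.5},{"translation": [0,0,0],"angular": [0,0,0],"gripper": 0.5},{"translation": [0,0,0],"angular": [0,0,0],"gripper": 0},{"translation": [0,0,0],"angular": [0,0,0],"gripper": 0},{"translation": [0,0,0],"angular": [0,0,0],"gripper": 0},{"translation": [0,0,0],"angular": [0,0,0],"gripper": 0}], force=50)

```text
t: 4.0
tool_pos: [0.6162, 0.2633, 0.0726]
tool_rot: [-0.64, 3.075, 0.0]
contact_force: [0.5, 0.1, 1.2]
opening: 0.0002
grip_force: 0.0
```

```bash
python3 - <<'E'
from h import *
goal([.6135,.2637,.069],113.5)
im=grab('wrist'); save(im,'w2.png',(200,180,480,440),2.3)
C=cloud(im); print(C[340:440:10,320].round(3))
E
```

```text
t 4.0 pos [0.6162 0.2633 0.0726] ty 113.5 tilt [ 7.e-04  2.e-04 -1.e+00] q6 -1.688 F [0.5 0.1 1.2] M [ 0.03 -0.    0.  ] open 0.0002 gf 0.0
trans units [0.058 0.037 0.089]
wz units 0.001
[[ 0.612  0.263  0.133]
 [ 0.617  0.264  0.132]
 [ 0.62   0.266  0.132]
 [ 0.624  0.268  0.133]
 [ 0.737  0.316 -0.004]
 [ 0.746  0.32  -0.004]
 [ 0.756  0.325 -0.004]
 [ 0.607  0.26   0.17 ]
 [ 0.606  0.26   0.174]
 [ 0.606  0.26   0.178]]
```

View pics/w2.png

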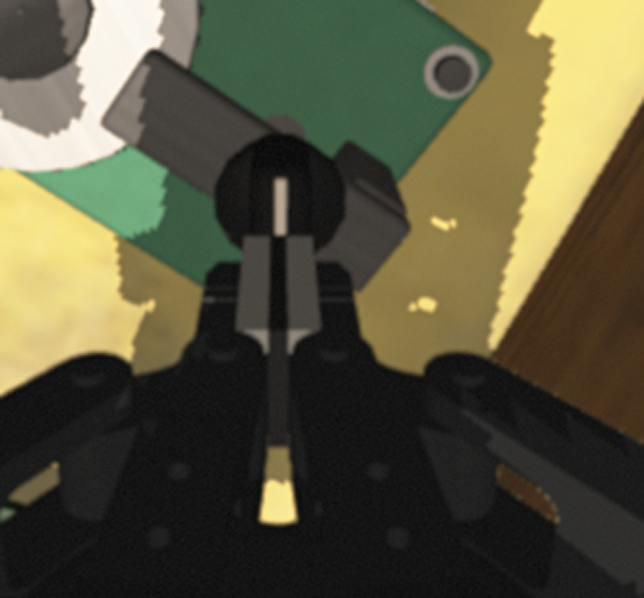

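The crop shows the two pads shut (gap about 5 px, crop x 275-288) over the knob bar. I'll check the depth to see whether they're actually above it.

```bash
python3 - <<'E'
from h import *
im=load('wrist'); C=cloud(im)
for r in range(240,345,6): print(r,[tuple(C[r,c].round(3)) for c in (308,322,334)])
o=ctrl.get_obs(); print(o)
E
```

```text
240 [(np.float64(0.604), np.float64(0.251), np.float64(0.054)), (np.float64(0.596), np.float64(0.256), np.float64(0.071)), (np.float64(0.61), np.float64(0.272), np.float64(0.012))]
246 [(np.float64(0.604), np.float64(0.252), np.float64(0.063)), (np.float64(0.596), np.float64(0.256), np.float64(0.08)), (np.float64(0.598), np.float64(0.265), np.float64(0.064))]
252 [(np.float64(0.607), np.float64(0.253), np.float64(0.064)), (np.float64(0.596), np.float64(0.256), np.float64(0.089)), (np.float64(0.596), np.float64(0.263), np.float64(0.08))]
258 [(np.float64(0.602), np.float64(0.252), np.float64(0.087)), (np.float64(0.597), np.float64(0.257), np.float64(0.092)), (np.float64(0.597), np.float64(0.263), np.float64(0.087))]
264 [(np.float64(0.605), np.float64(0.253), np.float64(0.086)), (np.float64(0.601), np.float64(0.258), np.float64(0.091)), (np.float64(0.599), np.float64(0.264), np.float64(0.088))]
270 [(np.float64(0.616), np.float64(0.257), np.float64(0.066)), (np.float64(0.603), np.float64(0.26), np.float64(0.091)), (np.float64(0.602), np.float64(0.265), np.float64(0.088))]
276 [(np.flo
[... 2131 characters left out ...]
.263), np.float64(0.145))]
{'t': 4.05, 'q': array([ 2.92805024e-01,  2.67200028e-01,  1.60806775e+00, -1.68167931e-05,
        1.26581251e+00, -1.68839520e+00]), 'dq': array([-0.00106392,  0.00194358,  0.00145904, -0.00034632,  0.00039877,
       -0.00094438]), 'effort': array([-2.89629614e-03, -4.59381187e+01, -3.43141222e+01, -3.35019431e-04,
       -2.67970798e-03,  1.10022779e-04]), 'tool_pos': array([0.61613896, 0.26324093, 0.07242916]), 'tool_rot': array([-6.40049704e-01,  3.07517890e+00,  4.53049645e-05]), 'contact_force': array([-0.03756763,  0.26440324, -0.45708694]), 'wrist_torque': array([ 0.00539775, -0.01946532,  0.04216626]), 'grip_force': 0.0, 'opening': -0.000396444813748709}
```

```bash
python3 - <<'E'
from h import *
np.set_printoptions(precision=4,suppress=True)
for n in ('scene','top'):
    b=grab(n); uv=proj(b,[[.616,.263,.0726],[.616,.263,.0913],[.616,.263,.12],[.6135,.2637,.092]]); print(n,uv)
    if n=='scene':
        u,v=uv[1].astype(int); save(b,'s2.png',(u-60,v-70,u+60,v+50),5)
        C=cloud(b)
        for r in range(v-40,v+30,4): print(r,C[r,u].round(3),C[r,u-4].round(3),C[r,u+4].round(3))
E
```

```text
scene [[332.0822 227.1038]
 [332.009  219.121 ]
 [331.894  206.6758]
 [330.9052 219.0365]]
179 [0.602 0.246 0.19 ] [0.603 0.26  0.186] [0.61  0.242 0.189]
183 [0.603 0.246 0.181] [0.607 0.264 0.175] [0.61  0.243 0.18 ]
187 [0.603 0.247 0.172] [0.609 0.267 0.165] [0.411 0.015 0.284]
191 [0.603 0.247 0.163] [0.617 0.277 0.151] [0.411 0.015 0.278]
195 [0.608 0.253 0.151] [0.614 0.273 0.144] [0.412 0.016 0.271]
199 [0.605 0.25  0.144] [0.609 0.267 0.138] [0.412 0.016 0.264]
203 [0.606 0.251 0.135] [0.607 0.264 0.131] [0.414 0.018 0.256]
207 [0.613 0.259 0.121] [0.603 0.26  0.124] [0.414 0.019 0.25 ]
211 [0.61  0.256 0.114] [0.603 0.261 0.114] [0.416 0.021 0.242]
215 [0.61  0.256 0.105] [0.604 0.262 0.105] [0.417 0.023 0.234]
219 [0.61  0.256 0.096] [0.695 0.37  0.034] [0.632 0.268 0.085]
223 [0.612 0.258 0.085] [0.599 0.257 0.089] [0.631 0.267 0.077]
227 [0.61  0.256 0.077] [0.594 0.251 0.084] [0.629 0.265 0.068]
231 [0.608 0.254 0.069] [0.597 0.254 0.072] [0.622 0.257 0.064]
235 [0.605 0.251 0.062] [0.598 0.256 0.062] [0.615 0.25  0.059]
239 [0.605 0.251 0.052] [0.599 0.256 0.052] [0.608 0.241 0.055]
243 [0.592 0.236 0.052] [0.604 0.263 0.038] [0.594 0.226 0.055]
247 [0.611 0.258 0.028] [0.606 0.265 0.028] [0.591 0.222 0.048]
top [[259.8708 215.6081]
 [258.8623 213.0854]
 [257.2396 209.0248]
 [258.6101 214.1335]]
```

View pics/s2.png

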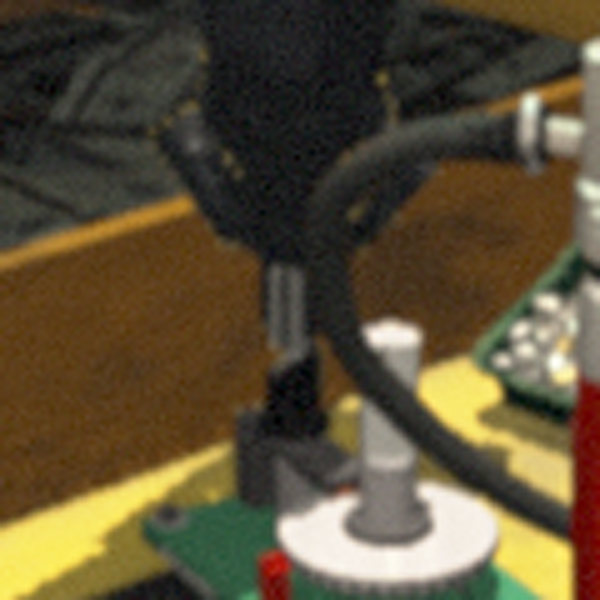

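The scene crop shows the finger pads ending just above the knob bar (crop ~(290,355)). The real fingertips are about 27 mm higher than the reported TCP, so I'll open, go down 27 mm and re-grip.

Emit:
drive_tool(steps=[{"translation": [0.06,0.03,0],"angular": [0,0,0],"gripper": 0.45},{"translation": [0,0,0],"angular": [0,0,0],"gripper": 0.45},{"translation": [0,0,0.2],"angular": [0,0,0],"gripper": 0.45},{"translation": [0,0,0.24],"angular": [0,0,0],"gripper": 0.45},{"translation": [0,0,0.24],"angular": [0,0,0],"gripper": 0.45},{"translation": [0,0,0],"angular": [0,0,0],"gripper": 0},{"translation": [0,0,0],"angular": [0,0,0],"gripper": 0},{"translation": [0,0,0],"angular": [0,0,0],"gripper": 0}], force=50)

```text
t: 5.15
tool_pos: [0.613, 0.2625, 0.0441]
tool_rot: [0.64, -3.075, 0.002]
contact_force: [1.1, -3.7, -4.6]
opening: 0.0118
grip_force: 51.1
```

```bash
python3 - <<'E'
from h import *
goal([.6135,.2637,.0455],113.5)
im=grab('wrist'); C=cloud(im)
for r in range(264,345,6): print(r,[tuple(C[r,c].round(3).tolist()) for c in (302,306,336,340)])
E
```

```text
t 5.15 pos [0.613  0.2625 0.0441] ty 113.5 tilt [-0.001  -0.0014 -1.    ] q6 -1.687 F [ 1.1 -3.7 -4.6] M [-0.4  -0.15  0.02] open 0.0118 gf 51.134748458862305
trans units [-0.024  0.022 -0.036]
wz units 0.001
264 [(0.604, 0.25, 0.054), (0.603, 0.252, 0.055), (0.613, 0.274, 0.011), (0.612, 0.276, 0.012)]
270 [(0.605, 0.251, 0.059), (0.603, 0.252, 0.062), (0.598, 0.265, 0.061), (0.598, 0.268, 0.058)]
276 [(0.607, 0.251, 0.062), (0.601, 0.252, 0.073), (0.6, 0.266, 0.064), (0.6, 0.268, 0.062)]
282 [(0.609, 0.253, 0.063), (0.6, 0.252, 0.081), (0.602, 0.267, 0.065), (0.602, 0.269, 0.063)]
288 [(0.606, 0.252, 0.076), (0.601, 0.252, 0.086), (0.6, 0.265, 0.076), (0.599, 0.267, 0.077)]
294 [(0.606, 0.252, 0.082), (0.602, 0.252, 0.089), (0.597, 0.264, 0.088), (0.6, 0.267, 0.082)]
300 [(0.606, 0.252, 0.087), (0.605, 0.254, 0.088), (0.6, 0.265, 0.087), (0.599, 0.266, 0.088)]
306 [(0.606, 0.253, 0.091), (0.607, 0.255, 0.088), (0.6, 0.265, 0.092), (0.6, 0.266, 0.092)]
312 [(0.606, 0.253, 0.096), (0.609, 0.256, 0.089), (0.602, 0.266, 0.093), (0.6, 0.266, 0.097)]
318 [(0.605, 0.253, 0.101), (0.612, 0.257, 0.089), (0.604, 0.266, 0.094), (0.6, 0.266, 0.101)]
324 [(0.606, 0.254, 0.103), (0.614, 0.258, 0.088), (0.606, 0.267, 0.094), (0.601, 0.266, 0.104)]
330 [(0.608, 0.254, 0.104), (0.616, 0.259, 0.089), (0.608, 0.268, 0.096), (0.602, 0.267, 0.105)]
336 [(0.611, 0.255, 0.104), (0.62, 0.26, 0.089), (0.61, 0.269, 0.096), (0.605, 0.268, 0.104)]
342 [(0.613, 0.256, 0.104), (0.622, 0.261, 0.089), (0.612, 0.27, 0.097), (0.607, 0.269, 0.104)]
```

Emit:
drive_tool(steps=[{"translation": [0,0,0],"angular": [0,0,-0.6],"gripper": 0},{"translation": [0,0,0],"angular": [0,0,-0.9],"gripper": 0},{"translation": [0,0,0],"angular": [0,0,-0.9],"gripper": 0},{"translation": [0,0,0],"angular": [0,0,-0.9],"gripper": 0},{"translation": [0,0,0],"angular": [0,0,-0.9],"gripper": 0},{"translation": [0,0,0],"angular": [0,0,-0.9],"gripper": 0},{"translation": [0,0,0],"angular": [0,0,-0.9],"gripper": 0},{"translation": [0,0,0],"angular": [0,0,-0.9],"gripper": 0}])

```text
t: 6.2
tool_pos: [0.614, 0.2617, 0.0455]
tool_rot: [1.996, -2.425, 0.004]
contact_force: [1.6, -7.5, -0.9]
opening: 0.0118
grip_force: 51.8
```

Emit:
drive_tool(steps=[{"translation": [0,0,0],"angular": [0,0,-0.9],"gripper": 0},{"translation": [0,0,0],"angular": [0,0,-0.9],"gripper": 0},{"translation": [0,0,0],"angular": [0,0,0],"gripper": 0}])

```text
t: 6.58
tool_pos: [0.6144, 0.2616, 0.046]
tool_rot: [2.281, -2.159, 0.005]
contact_force: [1.4, -7.2, 0.9]
opening: 0.0122
grip_force: 51.9
```

```bash
python3 - <<'E'
from h import *
goal(None,182)
E
```

```text
t 6.575 pos [0.6144 0.2616 0.046 ] ty -176.8 tilt [ 0.0017 -0.003  -1.    ] q6 -2.903 F [ 1.4 -7.2  0.9] M [-1.24 -0.1   0.11] open 0.0122 gf 51.860926151275635
wz units 0.145
```

Emit:
drive_tool(steps=[{"translation": [0,0,0],"angular": [0,0,0],"gripper": 0.45},{"translation": [0,0,0],"angular": [0,0,0],"gripper": 0.45},{"translation": [0,0,-0.5],"angular": [0,0,0],"gripper": 0.45},{"translation": [0,0,-1],"angular": [0,0,0],"gripper": 0.45},{"translation": [0,0,-1],"angular": [0,0,0],"gripper": 0.45},{"translation": [0,0,-0.4],"angular": [0,0,0.6],"gripper": 0.45},{"translation": [0,0,0],"angular": [0,0,1],"gripper": 0.45},{"translation": [0,0,0],"angular": [0,0,1],"gripper": 0.45}])

```text
t: 7.58
tool_pos: [0.614, 0.2639, 0.1637]
tool_rot: [-1.846, 2.538, -0.001]
contact_force: [-0.1, -0.1, -0.8]
opening: 0.0385
grip_force: 0.0
```

Emit:
drive_tool(steps=[{"translation": [0,0,0],"angular": [0,0,1],"gripper": 0.45},{"translation": [0,0,0],"angular": [0,0,1],"gripper": 0.45},{"translation": [0,0,0],"angular": [0,0,1],"gripper": 0.45},{"translation": [0,0,0],"angular": [0,0,1],"gripper": 0.45},{"translation": [0,0,0],"angular": [0,0,1],"gripper": 0.45},{"translation": [0,0,0],"angular": [0,0,1],"gripper": 0.45},{"translation": [0,0,0],"angular": [0,0,1],"gripper": 0.45},{"translation": [0,0,0],"angular": [0,0,1],"gripper": 0.45}])

```text
t: 8.57
tool_pos: [0.6137, 0.2638, 0.163]
tool_rot: [-0.221, 3.132, 0.001]
contact_force: [-0.2, -0.6, -0.3]
opening: 0.0386
grip_force: 0.0
```

Emit:
drive_tool(steps=[{"translation": [0,0,0],"angular": [0,0,1],"gripper": 0.45},{"translation": [0,0,0],"angular": [0,0,1],"gripper": 0.45},{"translation": [0,0,0],"angular": [0,0,1],"gripper": 0.45},{"translation": [0,0,0],"angular": [0,0,1],"gripper": 0.45},{"translation": [0,0,0],"angular": [0,0,1],"gripper": 0.45},{"translation": [0,0,0],"angular": [0,0,1],"gripper": 0.45},{"translation": [0,0,0],"angular": [0,0,0],"gripper": 0.45}])

```text
t: 9.45
tool_pos: [0.6137, 0.2638, 0.1628]
tool_rot: [1.063, 2.955, 0.002]
contact_force: [0.5, 0.2, -0.1]
opening: 0.0385
grip_force: 0.0
```

```bash
python3 - <<'E'
from h import *
im=grab('wrist'); C=cloud(im); 
k=(abs(C[...,2]-.128)<.006)&(np.hypot(C[...,0]-.597,C[...,1]-.186)<.03); r=cv2.minAreaRect(C[k][:,:2].astype(np.float32)); print(k.sum(),C[k].mean(0),r)
k=(abs(C[...,2]-.09)<.006)&(np.hypot(C[...,0]-.6135,C[...,1]-.2637)<.03); print('knob',k.sum(),cv2.minAreaRect(C[k][:,:2].astype(np.float32)) if k.sum()>20 else '')
goal([.599,.1879,.160],50)
E
```

```text
903 [0.59725758 0.18907772 0.12862163] ((0.5985822081565857, 0.18813559412956238), (0.019054189324378967, 0.023422617465257645), 50.8345947265625)
knob 939 ((0.613772451877594, 0.2640995681285858), (0.013358906842768192, 0.03977607935667038), 3.2814018726348877)
t 9.5 pos [0.6137 0.2637 0.1624] ty 50.5 tilt [ 1.7e-03  7.0e-04 -1.0e+00] q6 -0.586 F [0.5 0.4 0.2] M [ 0.02 -0.   -0.  ] open 0.0383 gf 0.0
trans units [-0.923 -1.695  0.059]
wz units 0.058
```

Emit:
drive_tool(steps=[{"translation": [-0.46,-0.85,0],"angular": [0,0,0],"gripper": 0.5},{"translation": [-0.46,-0.85,0],"angular": [0,0,0],"gripper": 0.5},{"translation": [0,0,0],"angular": [0,0,0],"gripper": 0.5},{"translation": [0,0,0],"angular": [0,0,0],"gripper": 0.5}])

```text
t: 10.0
tool_pos: [0.5985, 0.1879, 0.1615]
tool_rot: [1.065, 2.955, 0.001]
contact_force: [-0.1, 1.1, 0.8]
opening: 0.0431
grip_force: 0.0
```

```bash
python3 - <<'E'
from h import *
goal([.5987,.188,.072],50.3)
E
```

```text
t 10.0 pos [0.5985 0.1879 0.1615] ty 50.4 tilt [ 8.e-04  7.e-04 -1.e+00] q6 -0.694 F [-0.1  1.1  0.8] M [-0.03 -0.01 -0.03] open 0.0431 gf 0.0
trans units [-0.003  0.003  2.238]
wz units 0.008
```

Emit:
drive_tool(steps=[{"translation": [0,0,0.7],"angular": [0,0,0],"gripper": 0.5},{"translation": [0,0,0.7],"angular": [0,0,0],"gripper": 0.5},{"translation": [0,0,0.5],"angular": [0,0,0],"gripper": 0.5},{"translation": [0,0,0.34],"angular": [0,0,0],"gripper": 0.5},{"translation": [0,0,0],"angular": [0,0,0],"gripper": 0.5},{"translation": [0,0,0],"angular": [0,0,0],"gripper": 0},{"translation": [0,0,0],"angular": [0,0,0],"gripper": 0},{"translation": [0,0,0],"angular": [0,0,0],"gripper": 0}], force=40)

```text
t: 11.0
tool_pos: [0.5988, 0.1873, 0.0728]
tool_rot: [1.066, 2.954, 0.0]
contact_force: [-3.7, -2.1, 5.5]
opening: 0.0182
grip_force: 40.3
```

```bash
python3 - <<'E'
from h import *
goal([.5987,.188,.072],50.3)
E
```

```text
t 11.0 pos [0.5988 0.1873 0.0728] ty 50.3 tilt [ 1.3e-03 -3.0e-04 -1.0e+00] q6 -0.693 F [-3.7 -2.1  5.5] M [-0.32  0.48 -0.04] open 0.0182 gf 40.30520639784342
trans units [0.014 0.013 0.021]
wz units 0.001
```

Emit:
drive_tool(steps=[{"translation": [-0.01,0,0],"angular": [0,0,0.8],"gripper": 0},{"translation": [-0.01,0,0],"angular": [0,0,1],"gripper": 0},{"translation": [-0.01,0,0],"angular": [0,0,1],"gripper": 0},{"translation": [-0.01,0,0],"angular": [0,0,1],"gripper": 0},{"translation": [-0.01,0,0],"angular": [0,0,1],"gripper": 0},{"translation": [-0.01,0,0],"angular": [0,0,1],"gripper": 0},{"translation": [-0.01,0,0],"angular": [0,0,1],"gripper": 0},{"translation": [-0.01,0,0],"angular": [0,0,1],"gripper": 0}])

```text
t: 12.0
tool_pos: [0.6006, 0.1851, 0.0728]
tool_rot: [2.446, 1.969, 0.004]
contact_force: [-0.8, 0.5, 4.1]
opening: 0.0179
grip_force: 39.7
```

Emit:
drive_tool(steps=[{"translation": [0,0,0],"angular": [0,0,0],"gripper": 0},{"translation": [0,0,0],"angular": [0,0,0],"gripper": 0}])

```text
t: 12.25
tool_pos: [0.6006, 0.1851, 0.0728]
tool_rot: [2.44, 1.978, 0.004]
contact_force: [-0.9, 0.1, 6.0]
opening: 0.018
grip_force: 40.1
```

```bash
python3 - <<'E'
from h import *
goal(None,-12.1)
im=grab('wrist'); save(im,'w3.png',(200,120,480,330),2.8)
E
```

```text
t 12.25 pos [0.6006 0.1851 0.0728] ty -11.9 tilt [ 2.8e-03  9.0e-04 -1.0e+00] q6 0.389 F [-0.9  0.1  6. ] M [-0.03  0.09 -0.01] open 0.018 gf 40.091760212089866
wz units 0.02
```

View pics/w3.png

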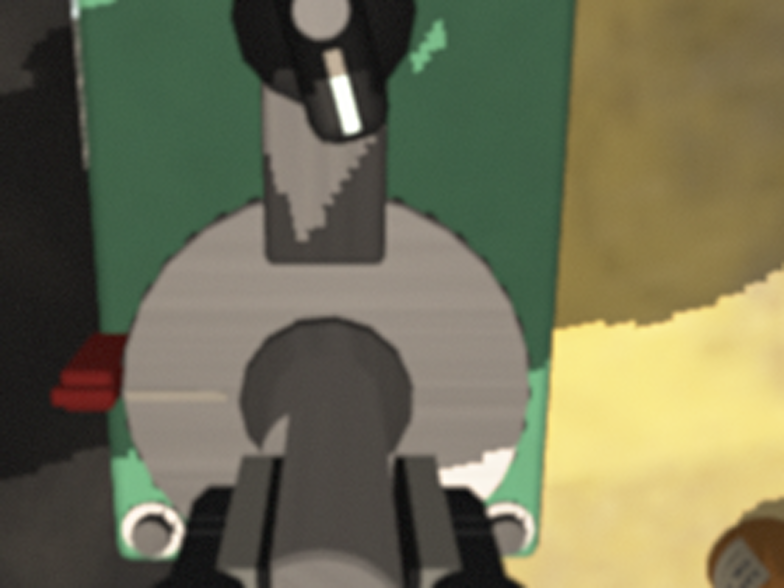

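The crop shows the white scribed line (crop (125-225,398)) pointing left at the red post (90,375), so the spindle turned with the grip. Release, rise and verify the line numerically.

Emit:
drive_tool(steps=[{"translation": [0,0,0],"angular": [0,0,0],"gripper": 0.5},{"translation": [0,0,0],"angular": [0,0,0],"gripper": 0.5},{"translation": [0,0,0],"angular": [0,0,0],"gripper": 0.5},{"translation": [0,0,-0.4],"angular": [0,0,0],"gripper": 0.5},{"translation": [0,0,-0.9],"angular": [0,0,0],"gripper": 0.6},{"translation": [0,0,-1],"angular": [0,0,0],"gripper": 0.9},{"translation": [-0.1,-0.4,0],"angular": [0,0,0],"gripper": 0.9},{"translation": [-0.09,-0.6,0],"angular": [0,0,0],"gripper": 0.9}])

```text
t: 13.3
tool_pos: [0.5595, 0.1857, 0.1658]
tool_rot: [2.442, 1.974, 0.005]
contact_force: [-0.5, -0.5, -0.5]
opening: 0.0767
grip_force: 0.0
```

```bash
python3 - <<'E'
from h import *
goal([.397,.189,.165],83)
im=grab('wrist'); C=cloud(im); 
k=(abs(C[...,2]-.128)<.006)&(np.hypot(C[...,0]-.597,C[...,1]-.186)<.02); print(k.sum(),cv2.minAreaRect(C[k][:,:2].astype(np.float32)) if k.sum()>20 else '')
c=im['color'].astype(int); uv=proj(im,np.array([[.597,.1859,.044],[.5614,.1934,.044],[.553,.195,.044]])); print(uv)
save(im,'w4.png')
# brightest ridge search: for radii 24..43mm, angle profile of brightness
th=np.radians(np.arange(140,196,.5))
g=cv2.GaussianBlur(im['color'].max(2).astype(np.float32),(0,0),.8)
acc=0
for r in np.arange(.026,.042,.001):
    q=proj(im,np.c_[.597+r*np.cos(th),.1859+r*np.sin(th),np.full(len(th),.044)]).astype(np.float32)
    acc=acc+cv2.remap(g,q[:,:1],q[:,1:],cv2.INTER_LINEAR)[:,0]
b=acc-cv2.blur(acc[:,None],(1,31))[:,0]; print('line angle',np.degrees(th[b[8:-8].argmax()+8]),b.max())
E
```

```text
t 13.3 pos [0.5595 0.1857 0.1658] ty -12.1 tilt [ 3.3e-03  6.0e-04 -1.0e+00] q6 0.405 F [-0.5 -0.5 -0.5] M [ 0.05  0.02 -0.  ] open 0.0767 gf 0.0
trans units [-0.771 -3.989  0.006]
wz units 10.612
984 ((0.5997814536094666, 0.18539303541183472), (0.02402932569384575, 0.0183383971452713), 78.20240020751953)
[[362.95018254 212.8133088 ]
 [321.18646164 213.01551198]
 [311.36994245 213.25114138]]
line angle 169.0 138.16333
```

Emit:
drive_tool(steps=[{"translation": [-0.19,-1,0],"angular": [0,0,0],"gripper": 1},{"translation": [-0.19,-1,0],"angular": [0,0,0],"gripper": 1},{"translation": [-0.19,-1,0],"angular": [0,0,0],"gripper": 1},{"translation": [-0.19,-1,0],"angular": [0,0,0],"gripper": 1},{"translation": [0,0,0],"angular": [0,0,-1],"gripper": 1},{"translation": [0,0,0],"angular": [0,0,-1],"gripper": 1},{"translation": [0,0,0],"angular": [0,0,-1],"gripper": 1},{"translation": [0,0,0],"angular": [0,0,-1],"gripper": 1}])

```text
t: 14.35
tool_pos: [0.3965, 0.1895, 0.1645]
tool_rot: [1.797, 2.575, 0.002]
contact_force: [-0.2, -0.3, -0.4]
opening: 0.0856
grip_force: 0.0
```

Emit:
drive_tool(steps=[{"translation": [0,0,0],"angular": [0,0,-1],"gripper": 1},{"translation": [0,0,0],"angular": [0,0,-1],"gripper": 1},{"translation": [0,0,0],"angular": [0,0,-1],"gripper": 1},{"translation": [0,0,0],"angular": [0,0,-1],"gripper": 1},{"translation": [0,0,0],"angular": [0,0,-1],"gripper": 1},{"translation": [0,0,0],"angular": [0,0,-1],"gripper": 1},{"translation": [0,0,0],"angular": [0,0,-1],"gripper": 1},{"translation": [0,0,0],"angular": [0,0,-0.9],"gripper": 1}])

```text
t: 15.35
tool_pos: [0.3965, 0.1895, 0.1644]
tool_rot: [0.182, 3.135, 0.001]
contact_force: [-0.6, 0.5, 1.3]
opening: 0.0858
grip_force: 0.0
```

```bash
python3 - <<'E'
from h import *
np.set_printoptions(precision=4,suppress=True)
im=grab('wrist'); C=cloud(im); hsv=cv2.cvtColor(im['color'],cv2.COLOR_RGB2HSV)
k=(abs(C[...,2]-.021)<.005)&(np.hypot(C[...,0]-.397,C[...,1]-.189)<.04)
P=C[k][:,:2]; print(k.sum(),C[k].mean(0),cv2.minEnclosingCircle(P.astype(np.float32)))
br=(cv2.inRange(hsv,(10,110,70),(30,255,255))>0)&(np.hypot(C[...,0]-.397,C[...,1]-.189)<.055)&(C[...,2]>.003)
B=C[br]; print('brass',br.sum(),B.mean(0) if br.any() else '',B.max(0))
pin=(C[...,2]>.0245)&(C[...,2]<.032)&(np.hypot(C[...,0]-.397,C[...,1]-.189)<.03); print('pins',pin.sum(), C[pin][:20].round(4) if pin.sum()<21 else cv2.minAreaRect(C[pin][:,:2].astype(np.float32)))
goal([.397,.189,-.02],83)
save(im,'w5.png',(200,60,480,270),2.8)
E
```

```text
1351 [0.3973 0.1895 0.0212] ((0.39817607402801514, 0.18947306275367737), 0.02393389493227005)
brass 112 [0.3733 0.1966 0.0645] [0.4138 0.2439 0.2807]
pins 55 ((0.3981826901435852, 0.1895066201686859), (0.0417480506002903, 0.004670221358537674), 81.93253326416016)
t 15.4 pos [0.3965 0.1895 0.1644] ty 83.5 tilt [ 0.0015  0.0004 -1.    ] q6 -1.181 F [-0.7  0.  -0.2] M [ 0.   -0.04  0.04] open 0.0851 gf 0.0
trans units [-0.008 -0.014  4.61 ]
wz units 0.063
```

View pics/w5.png

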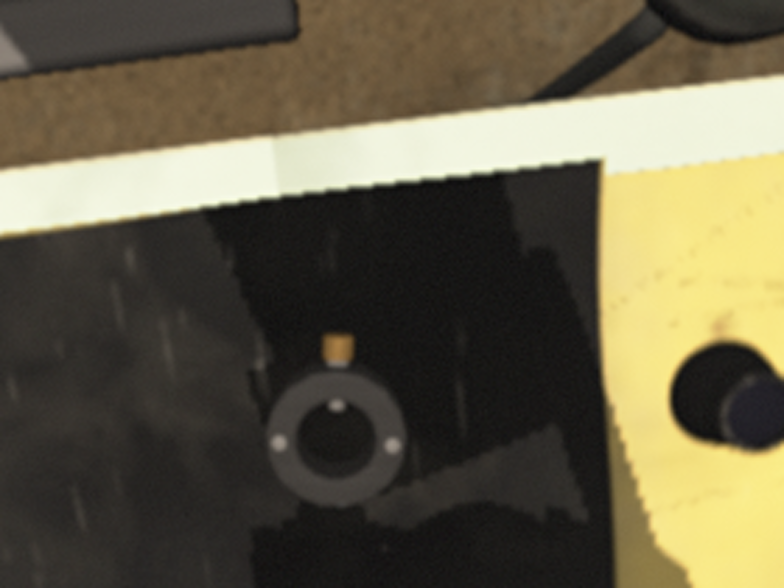

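The crop shows the collar centre at (337,440), dog pins left and right at (279,443) and (392,446), and the brass screw head above at (338,347), so the screw points along about 172°. The loupe is on the right at (725,395), clear of it. Set the opening, descend part way, and measure the real fingertip height.

Emit:
drive_tool(steps=[{"translation": [-0.04,0,0.5],"angular": [0,0,0],"gripper": 0.72},{"translation": [0,0,0.6],"angular": [0,0,0],"gripper": 0.72},{"translation": [0,0,0.6],"angular": [0,0,0],"gripper": 0.72},{"translation": [0,0,0.6],"angular": [0,0,0],"gripper": 0.72},{"translation": [0,0,0],"angular": [0,0,0],"gripper": 0.72},{"translation": [0,0,0],"angular": [0,0,0],"gripper": 0.72}])

```text
t: 16.15
tool_pos: [0.3984, 0.1895, 0.0727]
tool_rot: [0.19, 3.134, 0.001]
contact_force: [-0.3, 0.1, -0.8]
opening: 0.0611
grip_force: 0.0
```

```bash
python3 - <<'E'
from h import *
np.set_printoptions(precision=4,suppress=True)
im=grab('wrist'); C=cloud(im); o=ctrl.get_obs(); R=Ro.from_rotvec(o['tool_rot']).as_matrix()
T=(C-o['tool_pos'])@R
for s in (1,-1):
    k=(abs(T[...,0])<.014)&(s*T[...,1]>.02)&(s*T[...,1]<.065)&(T[...,2]>-.09)&(T[...,2]<.03)&(C[...,2]>.035)
    Q=T[k]; i=np.argsort(-Q[:,2])[:8]; print(s,k.sum(),Q[i])
k=(abs(C[...,2]-.021)<.005)&(np.hypot(C[...,0]-.397,C[...,1]-.189)<.04)
print(k.sum(),cv2.minEnclosingCircle(C[k][:,:2].astype(np.float32)))
goal([.398,.1895,-.025],83)
E
```

```text
1 9366 [[-0.004   0.032  -0.0271]
 [ 0.0065  0.0317 -0.0276]
 [-0.0011  0.0317 -0.0277]
 [ 0.004   0.0319 -0.0278]
 [ 0.0046  0.0318 -0.0278]
 [ 0.0057  0.0317 -0.0282]
 [ 0.0062  0.0316 -0.0282]
 [-0.0012  0.0316 -0.0284]]
-1 9336 [[ 0.0057 -0.0301 -0.0269]
 [-0.0013 -0.0301 -0.0273]
 [ 0.0056 -0.03   -0.0277]
 [ 0.0036 -0.0301 -0.0279]
 [ 0.0067 -0.0299 -0.0279]
 [-0.0013 -0.0299 -0.0282]
 [ 0.0053 -0.0299 -0.0283]
 [-0.0017 -0.0299 -0.0283]]
2559 ((0.39822933077812195, 0.1895587146282196), 0.024056565016508102)
t 16.2 pos [0.3987 0.1896 0.073 ] ty 83.1 tilt [ 0.0025  0.0007 -1.    ] q6 -1.175 F [ 0.8 -0.   0.3] M [0.04 0.06 0.03] open 0.0614 gf 0.0
trans units [ 0.022 -0.006  2.45 ]
wz units 0.011
```

Emit:
drive_tool(steps=[{"translation": [0,0,0.7],"angular": [0,0,0],"gripper": 0.72},{"translation": [0,0,0.7],"angular": [0,0,0],"gripper": 0.72},{"translation": [0,0,0.6],"angular": [0,0,0],"gripper": 0.72},{"translation": [0,0,0.34],"angular": [0,0,0],"gripper": 0.72},{"translation": [0,0,0],"angular": [0,0,0],"gripper": 0.72},{"translation": [0,0,0],"angular": [0,0,0],"gripper": 0.3},{"translation": [0,0,0],"angular": [0,0,0],"gripper": 0.3},{"translation": [0,0,0],"angular": [0,0,0],"gripper": 0.3}], force=50)

```text
t: 17.2
tool_pos: [0.399, 0.1897, -0.0206]
tool_rot: [0.188, 3.133, 0.002]
contact_force: [-0.4, -0.1, 6.2]
opening: 0.0467
grip_force: 51.9
```

```bash
python3 - <<'E'
from h import *
goal([.5972,.186,.12],78.3)
E
```

```text
t 17.2 pos [ 0.399   0.1897 -0.0206] ty 83.1 tilt [ 3.e-03  8.e-04 -1.e+00] q6 -1.176 F [-0.4 -0.1  6.2] M [-0.07  0.09  0.04] open 0.0467 gf 51.942269867286086
trans units [-4.94   0.506 -3.5  ]
wz units 0.602
```

Emit:
drive_tool(steps=[{"translation": [0,0,-0.4],"angular": [0,0,0],"gripper": 0.3},{"translation": [0,0,-0.9],"angular": [0,0,0],"gripper": 0.3},{"translation": [0,0,-1],"angular": [0,0,0],"gripper": 0.3},{"translation": [0,0,-1],"angular": [0,0,0],"gripper": 0.3},{"translation": [0,0,-0.7],"angular": [0,0,0],"gripper": 0.3},{"translation": [0,0,0],"angular": [0,0,0],"gripper": 0.3}])

```text
t: 17.95
tool_pos: [0.3991, 0.1897, 0.1408]
tool_rot: [0.188, 3.13, 0.003]
contact_force: [-0.2, 0.4, -2.0]
opening: 0.0467
grip_force: 52.0
```

```bash
cat > m.py <<'E'
from h import *
np.set_printoptions(precision=4,suppress=True)
im=grab('wrist'); C=cloud(im); o=ctrl.get_obs(); R=Ro.from_rotvec(o['tool_rot']).as_matrix(); p=o['tool_pos']
T=(C-p)@R; ztop=p[2]+.0206+.022
k=(abs(C[...,2]-ztop)<.0035)&(np.hypot(T[...,0],T[...,1])<.028)
print('top',k.sum(),np.median(C[k][:,2])-ztop,'centre tool',cv2.minEnclosingCircle(T[k][:,:2].astype(np.float32)))
hsv=cv2.cvtColor(im['color'],cv2.COLOR_RGB2HSV)
br=(cv2.inRange(hsv,(8,100,50),(30,255,255))>0)&(abs(C[...,2]-ztop+.012)<.008)&(T[...,0]>.015)&(T[...,0]<.045)&(abs(T[...,1])<.02)
print('brass tool',br.sum(),T[br].mean(0) if br.any() else '')
# tilt of top face
if k.sum()>50:
    A=np.c_[C[k][:,:2]-C[k][:,:2].mean(0),np.ones(k.sum())]; print('slope',np.linalg.lstsq(A,C[k][:,2],rcond=None)[0])
E
python3 - <<'E'
import m
from h import *
goal([.598,.186,.135],78.9)
E
```

```text
top 6675 0.0014929051082502032 centre tool ((0.00033415891812182963, 9.084882185561582e-05), 0.027887312695384026)
brass tool 526 [ 0.0292  0.0023 -0.0352]
slope [0.0075 0.0014 0.1823]
t 18.0 pos [0.3978 0.1893 0.1385] ty 83.1 tilt [ 0.002   0.0006 -1.    ] q6 -1.176 F [ 0.2 -0.4 -2.5] M [-0.01  0.05 -0.  ] open 0.0466 gf 51.94526905193925
trans units [-4.979  0.517  0.096]
wz units 0.527
```

```bash
cat >> m.py <<'E'
s=k&(abs(T[...,1])<.004); print('x extent',np.percentile(T[s][:,0],[0.5,99.5]))
r=np.hypot(T[...,0],T[...,1]); inn=(r<.018)&(T[...,2]>p[2]-ztop+.008)
ee=cv2.morphologyEx(inn.astype(np.uint8),cv2.MORPH_OPEN,np.ones((3,3)))
cs=max(cv2.findContours(ee,cv2.RETR_EXTERNAL,cv2.CHAIN_APPROX_NONE)[0],key=cv2.contourArea)
def onplane(uv):
    o_,rr,_=ray(im,uv); return (o_+rr*((ztop+.0005-o_[2])/rr[:,2:])-p)@R
B=onplane(cs[:,0]); print('bore',cv2.minEnclosingCircle(B[:,:2].astype(np.float32)),cv2.fitEllipse(B[:,:2].astype(np.float32)*1000))
pin=(T[...,2]<p[2]-ztop-.0025)&(T[...,2]>p[2]-ztop-.009)&(r<.0235)&(r>.012)
for sg in (1,-1):
    q=pin&(sg*T[...,1]>0); print('pin',q.sum(),T[q].mean(0) if q.any() else '')
E
python3 m.py
```

```text
top 6590 0.0007533325994335816 centre tool ((0.000934003503061831, 2.7556929126149043e-05), 0.027717895805835724)
brass tool 525 [ 0.0295  0.0022 -0.0345]
slope [ 0.0031 -0.0006  0.18  ]
x extent [-0.0237  0.0232]
bore ((0.04544241353869438, 0.0007707449840381742), 0.0074743228033185005) ((45.50046157836914, 0.7497572898864746), (14.22673225402832, 14.405753135681152), 170.89781188964844)
pin 167 [-0.0003  0.0196 -0.0479]
pin 274 [ 0.0006 -0.019  -0.0481]
```

Emit:
drive_tool(steps=[{"translation": [-0.7,0.08,0],"angular": [0,0,0],"gripper": 0.3},{"translation": [-0.9,0.1,0],"angular": [0,0,0],"gripper": 0.3},{"translation": [-0.9,0.1,0],"angular": [0,0,0],"gripper": 0.3},{"translation": [-0.9,0.1,0],"angular": [0,0,0],"gripper": 0.3},{"translation": [-0.9,0.07,0],"angular": [0,0,0],"gripper": 0.3},{"translation": [-0.66,0.057,0],"angular": [0,0,0],"gripper": 0.3},{"translation": [0,0,0],"angular": [0,0,0.31],"gripper": 0.3},{"translation": [0,0,0],"angular": [0,0,0],"gripper": 0.3}])

```text
t: 19.05
tool_pos: [0.5955, 0.1852, 0.1346]
tool_rot: [-0.256, -3.126, 0.002]
contact_force: [-0.2, 0.6, -3.1]
opening: 0.0462
grip_force: 52.0
```

```bash
python3 - <<'E'
from m import *
C0=C
kk=(abs(C0[...,2]-.129)<.003)&(np.hypot(C0[...,0]-.597,C0[...,1]-.186)<.02); print('spindle through bore',kk.sum(),C0[kk].mean(0) if kk.any() else '')
print('knob',C0[(abs(C0[...,2]-.09)<.004)&(np.hypot(C0[...,0]-.6137,C0[...,1]-.264)<.03)].shape)
goal([.5972,.1857,.0874],80.6)
save(im,'w6.png',(180,130,480,430),2)
E
```

```text
top 6331 -0.0012547076829659276 centre tool ((0.001581865712068975, 6.20124046690762e-05), 0.027417756617069244)
brass tool 493 [ 0.0303  0.0016 -0.0328]
slope [-0.0056 -0.0012  0.1766]
x extent [-0.0232  0.0238]
bore ((0.03865320235490799, 0.0009310272289440036), 0.010335314087569714) ((39.49291229248047, 0.5856025218963623), (16.38900375366211, 19.479806900024414), 83.28687286376953)
pin 124 [-0.0002  0.0195 -0.0463]
pin 219 [ 0.0006 -0.0198 -0.0473]
spindle through bore 75 [0.6074 0.184  0.1293]
knob (1095, 3)
t 19.1 pos [0.5955 0.1853 0.1352] ty 80.7 tilt [-0.004  -0.0007 -1.    ] q6 -1.226 F [ 0.1  0.8 -2.1] M [ 0.01  0.02 -0.04] open 0.0461 gf 51.95197879336774
trans units [-0.045  0.018  1.194]
wz units 0.009
```

View pics/w6.png

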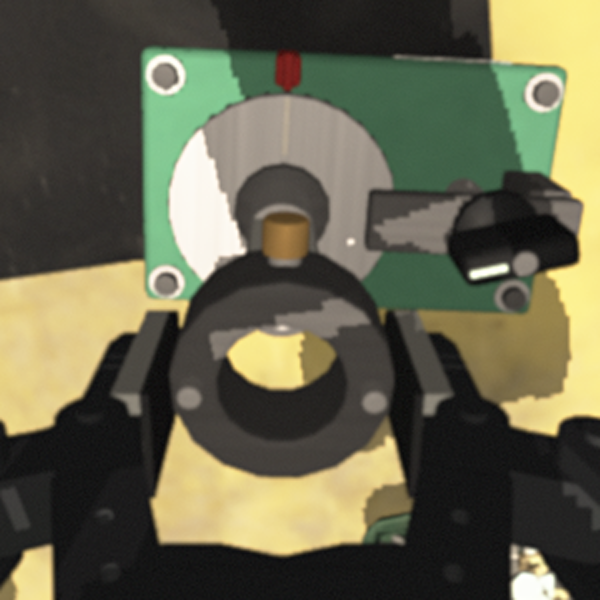

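The crop shows the collar held above the spindle, with the brass screw (287,235), the scribed line (285,125) and the red post (288,70) all in line, and the knob turned. Let it settle, then descend part way.

Emit:
drive_tool(steps=[{"translation": [0,0,0.2],"angular": [0,0,0],"gripper": 0.3},{"translation": [0,0,0.25],"angular": [0,0,0],"gripper": 0.3},{"translation": [0,0,0],"angular": [0,0,0],"gripper": 0.3},{"translation": [0,0,0],"angular": [0,0,0],"gripper": 0.3},{"translation": [0,0,0],"angular": [0,0,0],"gripper": 0.3},{"translation": [0,0,0],"angular": [0,0,0],"gripper": 0.3}])

```text
t: 19.85
tool_pos: [0.5972, 0.1856, 0.1201]
tool_rot: [0.256, 3.13, 0.0]
contact_force: [0.2, 0.8, -1.7]
opening: 0.0465
grip_force: 52.0
```

```bash
python3 - <<'E'
from m import *
goal([.5972,.1857,.0874],80.6)
E
```

```text
top 6404 -0.0006877162057878083 centre tool ((0.0016668050084263086, 4.5318793127080426e-05), 0.0274098739027977)
brass tool 506 [ 0.0304  0.0018 -0.0332]
slope [-0.0003 -0.0005  0.162 ]
x extent [-0.0231  0.0239]
bore ((0.03718075901269913, 0.0004634553624782711), 0.009541784413158894) ((38.00663757324219, 0.4940440058708191), (16.840646743774414, 17.745668411254883), 18.156478881835938)
pin 137 [-0.0001  0.0196 -0.0468]
pin 230 [ 0.0008 -0.0195 -0.0474]
t 19.9 pos [0.5971 0.1856 0.1201] ty 80.6 tilt [ 0.0006  0.0001 -1.    ] q6 -1.225 F [ 0.4  0.6 -1.2] M [-0.03  0.01  0.01] open 0.0467 gf 51.953547997400165
trans units [-0.001  0.002  0.817]
wz units 0.004
```

Emit:
drive_tool(steps=[{"translation": [-0.01,0,0.1],"angular": [0,0,0],"gripper": 0.3},{"translation": [0,0,0.1],"angular": [0,0,0],"gripper": 0.3},{"translation": [0,0,0.08],"angular": [0,0,0],"gripper": 0.3},{"translation": [0,0,0.06],"angular": [0,0,0],"gripper": 0.3},{"translation": [0,0,0.06],"angular": [0,0,0],"gripper": 0.3},{"translation": [0,0,0],"angular": [0,0,0],"gripper": 0.3}])

```text
t: 20.65
tool_pos: [0.5971, 0.1855, 0.1034]
tool_rot: [-0.256, -3.131, 0.0]
contact_force: [0.5, -0.4, -1.2]
opening: 0.0467
grip_force: 52.0
```

Emit:
drive_tool(steps=[{"translation": [0,0,0.06],"angular": [0,0,0],"gripper": 0.3},{"translation": [0,0,0.06],"angular": [0,0,0],"gripper": 0.3},{"translation": [0,0,0.06],"angular": [0,0,0],"gripper": 0.3},{"translation": [0,0,0.06],"angular": [0,0,0],"gripper": 0.3},{"translation": [0,0,0.06],"angular": [0,0,0],"gripper": 0.3},{"translation": [0,0,0],"angular": [0,0,0],"gripper": 0.3},{"translation": [0,0,0],"angular": [0,0,0],"gripper": 0.3}])

```text
t: 21.52
tool_pos: [0.5974, 0.1855, 0.0918]
tool_rot: [0.256, 3.131, 0.0]
contact_force: [0.3, 0.1, -1.6]
opening: 0.0465
grip_force: 52.0
```

```bash
python3 - <<'E'
from m import *
goal([.5971,.1855,.0874],80.6)
rr=np.hypot(C[...,0]-.5970,C[...,1]-.1859)
a=(rr<.008)&(abs(C[...,2]-.13)<.01); b=(rr>.0155)&(rr<.0225)&(abs(C[...,2]-.13)<.006)&(abs(T[...,1])<.014)
print('spindle end z',np.median(C[a][:,2]),a.sum(),'collar top z',np.median(C[b][:,2]),b.sum())
E
```

```text
top 6390 -0.0008184628775236291 centre tool ((0.001672587008215487, 3.102616028627381e-05), 0.027422791346907616)
brass tool 515 [ 0.0305  0.0018 -0.033 ]
slope [-0.0016 -0.0011  0.1336]
x extent [-0.0231  0.024 ]
bore ((0.03203068673610687, 0.0005087875761091709), 0.010632443241775036) ((34.55709457397461, 0.30929863452911377), (14.116909980773926, 20.16344451904297), 1.321661114692688)
pin 132 [-0.0001  0.0196 -0.0467]
pin 232 [ 0.0008 -0.0197 -0.0475]
t 21.575 pos [0.5974 0.1855 0.0918] ty 80.6 tilt [ 0.0002 -0.     -1.    ] q6 -1.225 F [-0.1 -0.3 -1.3] M [-0.01  0.02 -0.05] open 0.0466 gf 51.95395627990365
trans units [ 0.007 -0.002  0.11 ]
wz units 0.004
spindle end z 0.12925074648499424 1136 collar top z 0.1336959975276253 2293
```

Emit:
drive_tool(steps=[{"translation": [0,0,0.06],"angular": [0,0,0],"gripper": 0.3},{"translation": [0,0,0.05],"angular": [0,0,0],"gripper": 0.3},{"translation": [0,0,0],"angular": [0,0,0],"gripper": 0.3},{"translation": [0,0,0],"angular": [0,0,0],"gripper": 0.3},{"translation": [0,0,0],"angular": [0,0,0],"gripper": 0.3},{"translation": [0,0,0],"angular": [0,0,0],"gripper": 0.3}])

```text
t: 22.32
tool_pos: [0.5973, 0.1855, 0.0874]
tool_rot: [0.257, 3.131, 0.0]
contact_force: [-0.3, 0.7, -1.9]
opening: 0.0466
grip_force: 52.0
```

```bash
python3 - <<'E'
from m import *
goal([.5971,.1855,.0874],80.6)
rr=np.hypot(C[...,0]-.5970,C[...,1]-.1859)
a=(rr<.008)&(abs(C[...,2]-.13)<.01); b=(rr>.0155)&(rr<.0225)&(abs(C[...,2]-.13)<.0035)&(abs(T[...,1])<.014)
print('spindle end z',np.median(C[a][:,2]),a.sum(),'collar top z',np.median(C[b][:,2]),b.sum())
th=np.radians(np.arange(150,186,.5)); g=cv2.GaussianBlur(im['color'].max(2).astype(np.float32),(0,0),.8); acc=0
for r in np.arange(.034,.043,.001):
    q=proj(im,np.c_[.597+r*np.cos(th),.1859+r*np.sin(th),np.full(len(th),.044)]).astype(np.float32); acc=acc+cv2.remap(g,q[:,:1],q[:,1:],cv2.INTER_LINEAR)[:,0]
bb=acc-cv2.blur(acc[:,None],(1,31))[:,0]; print('line',np.degrees(th[bb[8:-8].argmax()+8]),bb[8:-8].max())
E
```

```text
top 8311 -0.0007434249921573766 centre tool ((0.0016762657323852181, 5.038834387960378e-06), 0.02739623934030533)
brass tool 516 [ 0.0305  0.0017 -0.0331]
slope [ 0.0014 -0.0013  0.1292]
x extent [-0.0228  0.0238]
bore ((0.03120437264442444, 0.00036460720002651215), 0.01078287698328495) ((34.00054168701172, 0.26974403858184814), (13.408068656921387, 20.44753074645996), 179.76756286621094)
pin 140 [-0.      0.0196 -0.0467]
pin 226 [ 0.0007 -0.0195 -0.0474]
t 22.375 pos [0.5973 0.1855 0.0874] ty 80.6 tilt [ 0.0001  0.     -1.    ] q6 -1.225 F [-0.2  0.1 -1.1] M [ 0.01 -0.06 -0.02] open 0.0465 gf 51.95402266457677
trans units [ 0.006 -0.002 -0.   ]
wz units 0.004
spindle end z 0.1292583651914383 1214 collar top z 0.1292976680167708 2267
line 168.0 105.54651
```

Collar top and spindle end are flush to within 0.1 mm, the scribed line is at 168.0° (index post at 167.9°), the screw is at about 168°, and there is no contact load. Handing in.

```bash
python3 -c "
from station import ctrl
print(ctrl.finish_job())"
```

```text
the job is handed in; nothing more can be done
None
```

The job is handed in at about 22 s: the knob is loosened 1.2 rad, the flat faces the index post to within about 1°, and the collar is still held with its screw over the flat and its top flush with the spindle's end.

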